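Check the hook's pin and hang the pipe collars by size

ROBOT

A 6-joint arm with a two-finger parallel gripper is mounted at the origin on the work surface. World frame = base frame: x ahead of the robot, y to its left, z up, the work surface at z = 0. Lengths are in m, angles in rad, forces in N, time in s.
With the tool pointing down it reaches from about 0.15 to 0.775 m from the base axis. Payload 6.1 kg.
Tool frame: the origin (TCP) lies at the very end of the fingers, on their centre line; the grasp point (between the pads) lies bot.tcp_to_grasp behind it (bot.tcp_to_grasp is the distance from the TCP to the grasp point, in m); z points along the fingers, y is the line along which they close (so a half turn about z gives the same grasp; the last joint's range is limited). The gripper opens to 85 mm and grips with 20 to 120 N. Pads are 22 mm wide; open, the fingers measure 114 mm over their backs; the gripper's body (76 mm by 85 mm) begins 54 mm behind the grasp point. The pads swing forward as they close: fully open they stand 13 mm farther back than shut.
Start: joints at [1.345, 0.126, -0.04, 1.405, 0, 1.571], TCP at [0.118, 0.512, 0.231] pointing down, gripper open.
Joint ranges: [-2.72, 2.72], [-0.95, 1.95], [-1.27, 1.35], [-1.78, 2.02], [-1.46, 1.47], [-3.14, 3.14]. Speed limits (rad/s): [2.39, 2.39, 3.01, 3.14, 3.14, 3.14].

INTERFACE

Orientations are given as a rotation vector (axis times angle).
In Python, from rig import bot, cams gives the robot as it stands. The module is installed in compiled form; this text tells all that it offers.
- The arm moves only by the tool servo_tool, never from a script. Its argument "motion" is a list of rows, each a list of 3 entries, a list of its own where there are three numbers: the finger opening in m, from 0 to 0.0854, then the shift along the tool's x, y, z in m, then the turn, a rotation vector about the tool's x, y, z in units of 6 degrees (1.0 is 6 degrees). In form: [[claw, [dx, dy, dz], [rx, ry, rz]], ...]. A call has 1 to 8 rows; each row is the pose to reach, as a shift and turn from the pose commanded when the call began, along the tool's axes at that moment; what a row does not reach only later rows make up. A row lasts 1/12 s, in which the tool goes at most 41.7 mm and 7.16 degrees, less where a joint would pass 70% of its speed; a pose out of reach is approached as far as the arm can. A call with a gripper value outside its range is refused whole. The fingers move at their own pace and stop on an object; the grip force is fixed at half the most. Time passes only in rows, so rows that repeat a pose let the fingers close. It gives the time, the measured TCP pose, the force, the opening and the grip force at its end, in the units of the state.
- bot.observe(): the state, without advancing time (a new reading comes with each control period).
- cams.grab_frame(name): name is "scene" or "top" or "wrist"; returns a dict with "img" (400x640x3 uint8, blue, green, red), "mtx" (3x3 intrinsics, pixels), "k1" (the pictures are not rectified: a ray, as slopes to the right and down, at radius r is drawn at 1 + k1 r^2 times it, then the intrinsics apply), "R" (3x3) and "t" (3): a world point X has camera coordinates R X + t. Camera axes: x right, y down, z forward; pixel columns grow to the right and rows downward; lengths in m; the calibration is good to about 2 mm. A picture is of the moment at which its call begins. There is no depth.
- bot.close_job(): hands the job in; it is judged then, once.
The state is a dict: "time": time; "joints": joint angles; "qd": joint speeds; "joint_torque": joint torques, N m; "tcp_pos": TCP position; "eef_rot": TCP orientation; "ft_force": force on the tool from outside, world axes, zero at the start; "torque": the same for the moment, N m; "finger_gap": finger opening in m; "finger_force": force on a finger pad.
Only numpy, scipy, OpenCV 4.12 (cv2) and the standard library are available. Lean on these libraries where they do the work, as an engineer would, in place of code of your own. Each camera call takes 0.05 s, during which the arm holds its last target. There are 200 camera calls.

TASK

Before loading the hook, rock its arm on the hinge pin as far as it goes, first to the robot's left and then to its right, to feel for play, and let it swing back. Then lift the three square pipe collars out of the rack by their tabs and hang them by their bores on the hook, tabs up: the largest first, right back at the stop disc, then the medium, then the smallest, each close up against the one before and let go before the next. Leave the level, the tape measure and the brush where they lie.

Things in the scene. Friction and masses are not known exactly. Their poses are not given: they have to be found in the camera images.
- rack: Fixed grey rack, a 210 x 130 mm base plate 10 mm thick with three slots 62 mm apart along its x (at x = -62, 0, +62 mm). Each slot is kept by four upright pins, 8 mm thick, 40 mm tall, at y = +-36 mm, in front of and behind the plate with 1.5 mm play. Collars stand on the base plate, one in each slot, in any order, their x along the rack's x. Origin: underside centre.
- large: Largest collar: a 124 mm square dark steel plate 6 mm thick, standing upright, with a short round pipe sleeve through its middle (bore 40 mm, outside 52 mm, 18 mm long, standing out 6 mm from both plate faces) and a lifting tab 24 mm wide, 6 mm thick and 40 mm tall rising from the middle of the top edge. Origin: middle of the plate's lower edge; x runs through the bore (square to the plate), y across the plate, z up to the tab. Both faces are alike. About 0.8 kg.
- medium: Medium collar: a 104 mm square dark steel plate 6 mm thick, standing upright, with a short round pipe sleeve through its middle (bore 40 mm, outside 52 mm, 18 mm long, standing out 6 mm from both plate faces) and a lifting tab 24 mm wide, 6 mm thick and 40 mm tall rising from the middle of the top edge. Origin: middle of the plate's lower edge; x runs through the bore (square to the plate), y across the plate, z up to the tab. Both faces are alike. About 0.6 kg.
- small: Smallest collar: a 84 mm square dark steel plate 6 mm thick, standing upright, with a short round pipe sleeve through its middle (bore 40 mm, outside 52 mm, 18 mm long, standing out 6 mm from both plate faces) and a lifting tab 24 mm wide, 6 mm thick and 40 mm tall rising from the middle of the top edge. Origin: middle of the plate's lower edge; x runs through the bore (square to the plate), y across the plate, z up to the tab. Both faces are alike. About 0.45 kg.
- stand: Fixed grey hook stand: 150 mm square foot 12 mm thick, round post 40 mm thick to 132 mm height, carrying the swinging hook arm. Origin: underside centre of the foot, under the hinge pin; the hook points along its -x.
- hook_arm (a joint): Angle of the hook arm on its upright hinge pin: 0 straight, positive when the tip swings to the robot's left (clockwise seen from above), stops at +-0.16 rad. A spring bush (1.2 N m/rad, about 2 N at the tip end for full swing) brings it back to 0 when let go.
- hinge_pin (a point): Axis of the upright hinge pin of the hook arm, on top of the fixed post (40 mm thick, on a 150 mm square foot), at the height of the bar's centre line, 150 mm above the bench. Axes: x is the direction from hook tip to pin when the joint is 0. Pin and its cap end 175 mm above the bench.
- hook_stop (a point): On the bar's centre line, in the front face of the stop disc (56 mm across), 45 mm from the hinge pin. Turns with the arm: x runs along the bar from the tip towards the pin, y across, z up. The level straight bar is 10 mm thick and runs from here 105 mm towards the tip (-x). A hung collar's bore centre lies 15 mm under the bar's centre line; pushed back against the disc, the first one's bore centre is 9 mm in front of it, and each next one 18 mm farther out.
- hook_tip (a point): Centre of the round end of the upturned hook tip: 115 mm from the stop in front along the bar, 10 mm above the bar's centre line; the bar is 10 mm thick here also, so the tip's top is 15 mm above the centre line.
- large_bore (a point): Centre of the largest collar's bore, 62 mm above its origin; axes as the collar's.
- medium_bore (a point): Centre of the medium collar's bore, 52 mm above its origin; axes as the collar's.
- small_bore (a point): Centre of the smallest collar's bore, 42 mm above its origin; axes as the collar's.
- large_tab (a point): Place to grip the largest collar's tab (across its 24 mm width, fingers closing along the collar's y): 88 mm above the bore centre, 26 mm above the plate's top edge and 14 mm below the tab's end.
- medium_tab (a point): Place to grip the medium collar's tab: 78 mm above its bore centre, 26 mm above the plate's edge, 14 mm below the tab's end.
- small_tab (a point): Place to grip the smallest collar's tab: 68 mm above its bore centre, 26 mm above the plate's edge, 14 mm below the tab's end.
- level: Bystander: yellow spirit level 160 x 22 x 38 mm. Origin: underside centre, x along it.
- tape: Bystander: black tape measure 70 x 65 x 36 mm. Origin: underside centre.
- brush: Bystander: wooden-handled wire brush 220 x 26 x 34 mm. Origin: underside centre, x along it.
Not all that is in view belongs to the job. Leave any red look-alike of the medium alone. Leave any green look-alike of the small alone.

How it is judged:
On the way, in this order (a step that is already met when the one before it is completed fails the run):
1. the hook arm is rocked to its left stop (joint above 0.12) (value of joint hook_arm above 0.12 rad), for 0.05 s.
2. the hook arm is rocked to its right stop (joint below -0.12) (value of joint hook_arm below -0.12 rad), for 0.05 s.
3. the hook arm is let go and has swung back to the middle (within 0.06) (value of joint hook_arm between -0.06 and 0.06 rad and contact force between the fingers and stand below 0.3 N), for 0.1 s.
4. the largest collar hangs on the hook, tab up, back at the stop disc, let go (y of large_bore in the frame of hook_stop between -0.009 and 0.009 m and z of large_bore in the frame of hook_stop between -0.02 and -0.01 m and angle between large's own z axis and vertical below 0.35 rad and angle between the x axis of large and the x axis of hook_stop, either way round below 0.25 rad and x of large_bore in the frame of hook_stop between -0.019 and -0.005 m and contact force between the fingers and large below 0.3 N and linear speed of large below 0.03 m/s), for 0.2 s.
5. the medium collar hangs close in front of the largest, let go (y of medium_bore in the frame of hook_stop between -0.009 and 0.009 m and z of medium_bore in the frame of hook_stop between -0.02 and -0.01 m and angle between medium's own z axis and vertical below 0.35 rad and angle between the x axis of medium and the x axis of hook_stop, either way round below 0.25 rad and x of medium_bore in the frame of large_bore between -0.028 and 0.028 m and x of medium_bore in the frame of hook_stop between -0.082 and -0.02 m and contact force between the fingers and medium below 0.3 N and linear speed of medium below 0.03 m/s), for 0.2 s.
6. the smallest collar hangs close in front of the medium one, let go (y of small_bore in the frame of hook_stop between -0.009 and 0.009 m and z of small_bore in the frame of hook_stop between -0.02 and -0.01 m and angle between small's own z axis and vertical below 0.35 rad and angle between the x axis of small and the x axis of hook_stop, either way round below 0.25 rad and x of small_bore in the frame of medium_bore between -0.028 and 0.028 m and x of small_bore in the frame of hook_stop between -0.082 and -0.02 m and contact force between the fingers and small below 0.3 N and linear speed of small below 0.03 m/s), for 0.2 s.
At the end, for the whole second after the job is handed in: All three collars hang by their bores on the bar (bore centre 10-20 mm under its centre line, 9 mm sideways, upright within 0.35 rad, square to the bar within 0.25), let go, at rest: largest at most 10 mm from the stop disc, medium then smallest in front, each gap at most 10 mm (all of step 4 and all of step 5 and all of step 6); the robot touches nothing.
It fails at once if the level is moved more than 30 mm (distance of level from where it was at the start of the episode above 0.03 m).
It fails at once if the tape is moved more than 30 mm (distance of tape from where it was at the start of the episode above 0.03 m).
It fails at once if the brush is moved more than 30 mm (distance of brush from where it was at the start of the episode above 0.03 m).
It also fails if it takes over 72 s, if anything falls off the work surface, if the arm or the gripper's body presses on something with over 40 N, if the wrist force passes 120 N, or if a joint passes its speed limit or range.

## Working session

There is one attempt and no reset: what is moved stays moved. The work goes in short steps, Python scripts to look and compute and a tool call to move; the robot and the scene stay as the last step left them, time stands still between calls to the robot, and variables do not carry over. Pictures are saved under pics/ and viewed, at most 10 in all, crops included, and the job is handed in when it is done.

Besides the shell and the picture viewer there is one more tool, called after ">>>" by a JSON object that holds its "method" and its "body". servo_tool: Moves the arm, as the interface text tells. Its arguments: {"type":"object","properties":{"motion":{"type":"array"}},"required":["motion"]}

```bash
mkdir -p pics
cat > h.py <<'E'
import numpy as np,cv2
from rig import bot,cams
from scipy.spatial.transform import Rotation as Ro
def grab(n,save=None):
    f=cams.grab_frame(n)
    if save: cv2.imwrite('pics/'+save,f['img'])
    return f
def ray(f,u,v):
    K=f['mtx'];d=np.array([(u-K[0][2])/K[0][0],(v-K[1][2])/K[1][1]]);s=d.copy()
    for _ in range(30): s=d/(1+f['k1']*(s@s))
    R=np.array(f['R']);t=np.array(f['t']);w=R.T@np.array([s[0],s[1],1.]);return -R.T@t,w/np.linalg.norm(w)
def onz(f,u,v,z):
    c,w=ray(f,u,v);return c+w*(z-c[2])/w[2]
def tri(f1,p1,f2,p2):
    c,w=ray(f1,*p1);d,x=ray(f2,*p2);A=np.stack([w,-x],1)
    s=np.linalg.lstsq(A,d-c,rcond=None)[0];a=c+s[0]*w;b=d+s[1]*x
    return (a+b)/2,np.linalg.norm(a-b)
def proj(f,X):
    p=np.array(f['R'])@X+np.array(f['t']);s=p[:2]/p[2];s=s*(1+f['k1']*(s@s));K=f['mtx']
    return np.array([K[0][0]*s[0]+K[0][2],K[1][1]*s[1]+K[1][2]])
E
python3 - <<'E'
from h import *
np.set_printoptions(precision=4,suppress=True)
a=grab('scene','s0.png');b=grab('top','t0.png')
cv2.imwrite('pics/st0.png',cv2.resize(np.vstack([a['img'],b['img']]),None,fx=.75,fy=.75,interpolation=cv2.INTER_AREA))
for f in (a,b): print(f['mtx'],f['k1'],-np.array(f['R']).T@f['t'])
print(bot.observe(),bot.tcp_to_grasp)
E
```

```text
[[395.6913   0.     316.8749]
 [  0.     395.6913 205.3466]
 [  0.       0.       1.    ]] 0.0054878176094654355 [1.0062 0.4444 1.2094]
[[407.7513   0.     325.6766]
 [  0.     407.7513 198.4754]
 [  0.       0.       1.    ]] -0.07820539227731133 [ 0.45   -0.0018  1.4094]
{'time': 0.1, 'joints': array([ 1.345 ,  0.1263, -0.0405,  1.4054, -0.    ,  1.5708]), 'qd': array([ 0.0002, -0.0013,  0.0031,  0.0004,  0.    ,  0.001 ]), 'joint_torque': array([ -0.0003, -43.6907,  35.3605,   0.0137,   0.    ,   0.    ]), 'tcp_pos': array([0.1174, 0.5113, 0.2306]), 'eef_rot': array([-0.3539, -3.1214,  0.0022]), 'ft_force': array([ 0.1112, -0.4696,  0.0018]), 'torque': array([-0.017 ,  0.0223, -0.0033]), 'finger_force': 0.0, 'finger_gap': 0.0855082178413995} 0.0187
```

View pics/s0.png

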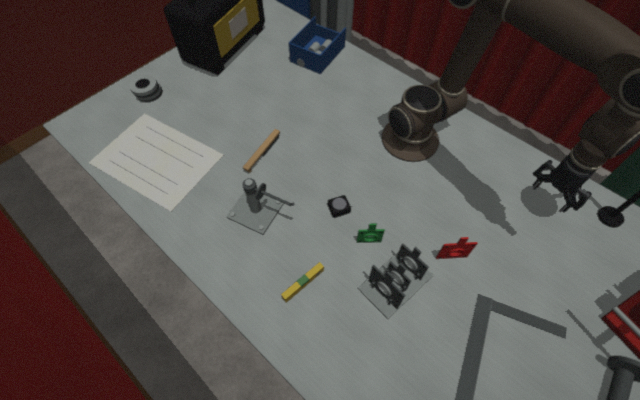

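View pics/t0.png

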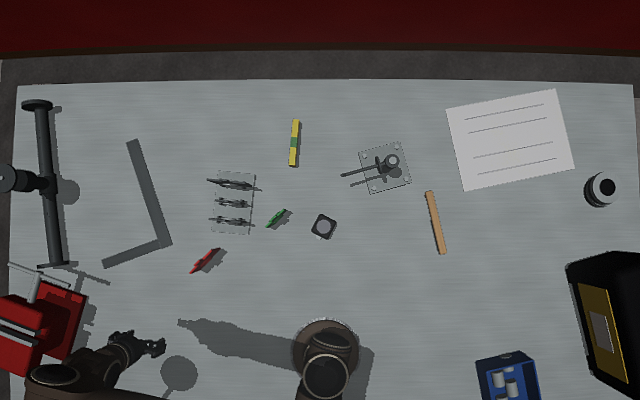

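The top view shows the rack at about (231,203) with three collars near (236,184), (233,203) and (232,221). The stand is at (384,167) with the hook pointing left, towards +y. The look-alikes are green at (278,218) and red at (206,261). I'll enlarge both areas.

Run:
```python
from h import *
s=cv2.imread('pics/s0.png');t=cv2.imread('pics/t0.png')
c=lambda i,x,y,w=80,h=60:cv2.resize(i[y:y+h,x:x+w],(400,300),interpolation=cv2.INTER_CUBIC)
o=np.vstack([np.hstack([c(t,195,160,),c(t,335,135)]),np.hstack([c(s,355,235),c(s,220,170)])])
cv2.imwrite('pics/c0.png',np.clip(o*1.3,0,255).astype('uint8'))
```

```text
(no output)
```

View pics/c0.png

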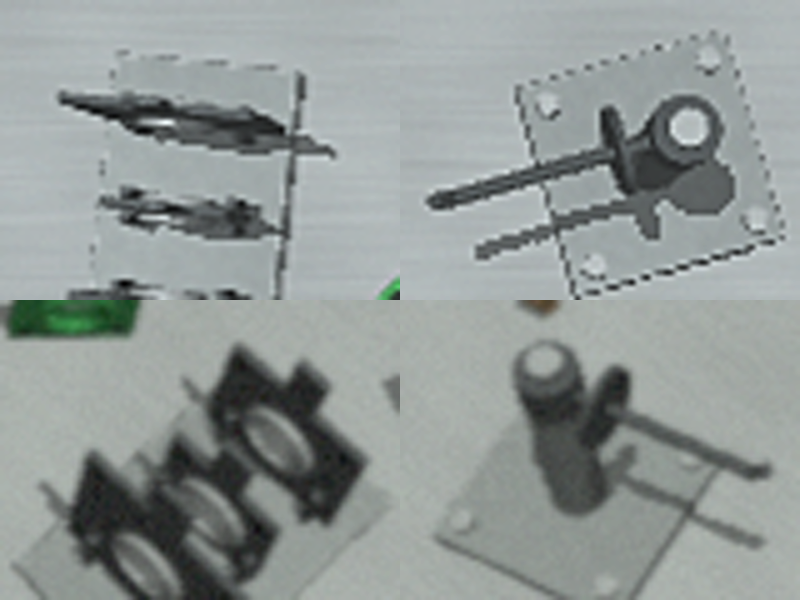

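Run:
```python
from h import *
np.set_printoptions(precision=4,suppress=True)
s=cams.grab_frame('scene');t=cams.grab_frame('top')
pin,e=tri(t,(392.4,160.0),s,(249.6,181.6));print('pin',pin,e,onz(t,392.4,160,.175))
tip,e=tri(t,(342,175.2),s,(293,204));print('tip',tip,e,onz(t,342,175.2,.16))
d=onz(t,392.4,160,.175)[:2]-onz(t,342,175.2,.16)[:2];print('d',np.linalg.norm(d),np.degrees(np.arctan2(d[1],d[0])))
c=[onz(t,u,v,.01) for u,v in[(219,170.4),(255.5,174),(249,235),(211,232)]]
print(np.array(c),np.mean(c,0))
for i in range(4):
  q=c[(i+1)%4]-c[i];print(np.linalg.norm(q),np.degrees(np.arctan2(q[1],q[0])))
# base corners of stand foot
f=[onz(t,335+(u-400)/5,135+v/5,.012) for u,v in[(517,88),(727,33),(784,238),(574,297)]];print(np.mean(f,0))
for i in range(4):
  q=f[(i+1)%4]-f[i];print(np.linalg.norm(q),np.degrees(np.arctan2(q[1],q[0])))
i=t['img'][160:245,195:275];cv2.imwrite('pics/c1.png',np.clip(cv2.resize(i,(800,600*85//60-170 if 0 else 600),interpolation=cv2.INTER_CUBIC)*1.4,0,255).astype('uint8'))
```

```text
pin [ 0.6338 -0.2047  0.1754] 0.00346502940174792 [ 0.6351 -0.2061  0.175 ]
tip [ 0.591  -0.0524  0.156 ] 9.977362021135125e-05 [ 0.5905 -0.0522  0.16  ]
d 0.1601516396623963 -73.83806890576705
[[0.6261 0.3682 0.01  ]
 [0.6128 0.2406 0.01  ]
 [0.4026 0.2619 0.01  ]
 [0.413  0.3938 0.01  ]] [0.5136 0.3161 0.01  ]
0.12822781194717434 -95.9563293071244
0.2113025747269169 174.21765611642698
0.13229706921310194 85.50717442117026
0.21470716811071283 -6.8595275769733
[ 0.6327 -0.2075  0.012 ]
0.15144046200251554 -75.31820369154698
0.14786255674168278 -165.41775529342422
0.15125557338108206 105.45646980003117
0.14990734910586942 14.659552622414132
```

View pics/c1.png

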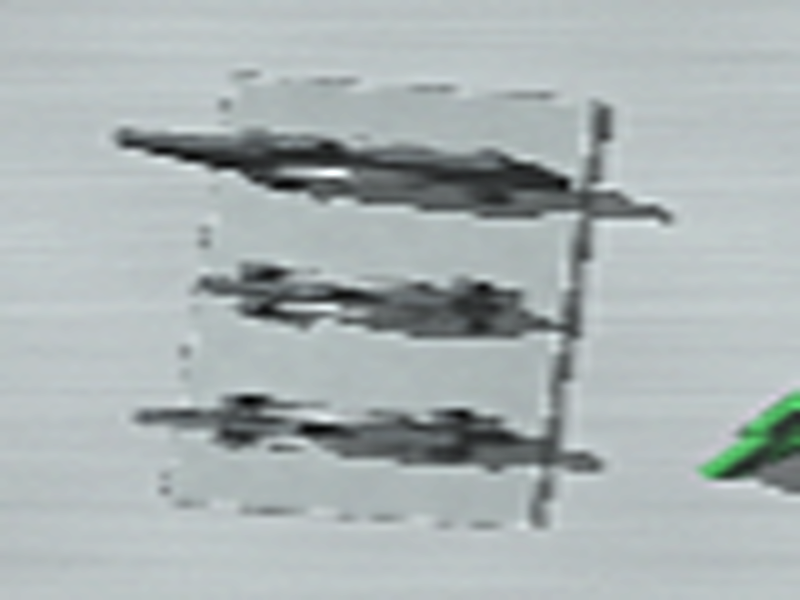

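The collars in the rack are large at the far x (measured centre about (395,170) in this crop), small in the middle and medium near. Pin to tip measures 160 mm and the rack about 130 x 213 mm, so both agree with the given sizes.

```bash
cat >> h.py <<'E'
np.set_printoptions(precision=4,suppress=True)
PIN=np.array([.634,-.207]);HA=np.radians(105.5);HD=np.array([np.cos(HA),np.sin(HA)])
def hk(r): return PIN+HD*r
def go(x,y,z,psi,o=None):
    "numbers from the present pose to a tool-down pose with tool y at psi degrees"
    o=o or bot.observe();R0=Ro.from_rotvec(o['eef_rot']);p=np.radians(psi)
    yv=np.array([np.cos(p),np.sin(p),0]);zv=np.array([0,0,-1.]);R1=Ro.from_matrix(np.stack([np.cross(yv,zv),yv,zv],1))
    print('shift',R0.inv().apply(np.array([x,y,z])-o['tcp_pos']).round(4),'turn',((R0.inv()*R1).as_rotvec()/np.radians(6)).round(2))
E
python3 - <<'E'
from h import *
go(*hk(.14),.26,15.5);go(*hk(.14),.26,15.5-180);print(hk(.14))
E
```

```text
shift [-0.5976 -0.4615 -0.0287] turn [-0.01  0.01 10.26]
shift [-0.5976 -0.4615 -0.0287] turn [ -0.01  -0.01 -19.74]
[ 0.5966 -0.0721]
```

>>> {"method": "servo_tool", "body": {"motion": [[0.04,[-0.3,-0.231,-0.029],[0,0,5]],[0.04,[-0.3,-0.231,-0.029],[0,0,5]],[0.04,[-0.3,-0.231,-0.029],[0,0,5]],[0.04,[-0.3,-0.231,-0.029],[0,0,5]],[0.04,[-0.3,-0.231,-0.029],[0,0,5]],[0.04,[-0.3,-0.231,-0.029],[0,0,5]],[0.04,[-0.3,-0.231,-0.029],[0,0,5]],[0.04,[-0.3,-0.231,-0.029],[0,0,5]]]}}

```text
time: 0.87
tcp_pos: [0.3294, 0.2532, 0.257]
eef_rot: [1.149, 2.924, 0.001]
ft_force: [1.0, 0.7, -0.2]
finger_gap: 0.0401
finger_force: 0.0
```

```bash
python3 -c "
from h import *
go(*hk(.14),.26,15.5)"
```

```text
shift [-0.4172 -0.0564 -0.003 ] turn [ 0.   -0.    5.26]
```

>>> {"method": "servo_tool", "body": {"motion": [[0.04,[-0.38,-0.05,0],[0,0,5.25]],[0.04,[-0.38,-0.05,0],[0,0,5.25]],[0.04,[-0.38,-0.05,0],[0,0,5.25]],[0.04,[-0.38,-0.05,0],[0,0,5.25]],[0.04,[-0.38,-0.05,0],[0,0,5.25]],[0.04,[-0.38,-0.05,0],[0,0,5.25]],[0.04,[-0.38,-0.05,0],[0,0,5.25]],[0.04,[-0.38,-0.05,0],[0,0,5.25]]]}}

```text
time: 1.53
tcp_pos: [0.542, -0.0039, 0.2567]
eef_rot: [1.901, 2.501, 0.0]
ft_force: [0.6, 0.7, -0.1]
finger_gap: 0.0402
finger_force: 0.0
```

>>> {"method": "servo_tool", "body": {"motion": [[0.04,[0,0,0],[0,0,0]]]}}

```text
time: 1.62
tcp_pos: [0.5445, -0.007, 0.2549]
eef_rot: [1.907, 2.496, -0.003]
ft_force: [-0.9, 0.8, -0.8]
finger_gap: 0.04
finger_force: 0.0
```

```bash
python3 -c "
from h import *
go(*hk(.14),.2,15.5)
f=grab('wrist','w1.png');print(proj(f,np.r_[hk(.16),.16]),proj(f,np.r_[PIN,.175]))
"
```

```text
shift [-0.0764  0.0332  0.055 ] turn [-0.01  0.02 -0.04]
[357.2736 274.9986] [352.5313 439.8573]
```

View pics/w1.png

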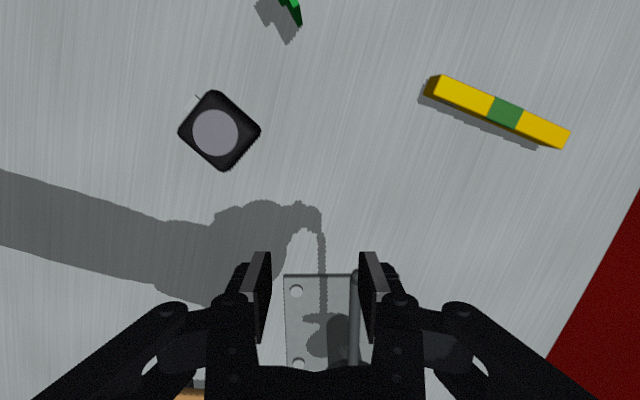

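The wrist view shows the hook tip at about (355,272) between the fingers. I predicted (357,275), so the hook position holds.

>>> {"method": "servo_tool", "body": {"motion": [[0.04,[-0.04,0.033,0],[0,0,0]],[0.04,[-0.076,0.033,0.03],[0,0,0]],[0.04,[-0.076,0.033,0.06],[0,0,0]],[0.04,[-0.076,0.033,0.1],[0,0,0]],[0.04,[-0.076,0.033,0.13],[0,0,0]],[0.04,[-0.076,0.033,0.13],[0,0,0]],[0.04,[-0.076,0.033,0.13],[0,0,0]]]}}

```text
time: 2.25
tcp_pos: [0.5917, -0.0654, 0.1258]
eef_rot: [-1.897, -2.5, 0.003]
ft_force: [0.9, -0.3, 0.8]
finger_gap: 0.0399
finger_force: 0.0
```

```bash
python3 -c "
from h import *
go(*hk(.14),.125,15.5)"
```

```text
shift [-0.0077  0.0029  0.0008] turn [-0.03 -0.02  0.02]
```

>>> {"method": "servo_tool", "body": {"motion": [[0.04,[0,0.015,0],[0,0,0]],[0.04,[0,0.025,0],[0,0,0]],[0.04,[0,0.033,0],[0,0,0]],[0.04,[0,0.036,0],[0,0,0]],[0.04,[0,0.038,0],[0,0,0]],[0.04,[0,0.038,0],[0,0,0]],[0.04,[0,0.038,0],[0,0,0]]]}}

```text
time: 2.83
tcp_pos: [0.6298, -0.056, 0.1271]
eef_rot: [1.9, 2.502, 0.0]
ft_force: [-1.4, 0.1, 0.0]
finger_gap: 0.0398
finger_force: 0.6
```

Run:
```python
from h import *
go(*hk(.147),.125,15.5)
t=grab('top','t1.png');s=grab('scene','s1.png');w=grab('wrist')
c=lambda i,x,y,w=80,h=60:cv2.resize(i[y:y+h,x:x+w],(400,300),interpolation=cv2.INTER_CUBIC)
W=cv2.resize(w['img'],(480,300))[:,40:440]
cv2.imwrite('pics/c2.png',np.vstack([np.hstack([c(t['img'],325,135),c(s['img'],220,170)]),np.hstack([W,W*0])]))
```

```text
shift [ 0.0004 -0.0363  0.0021] turn [ 0.   -0.    0.01]
```

View pics/c2.png

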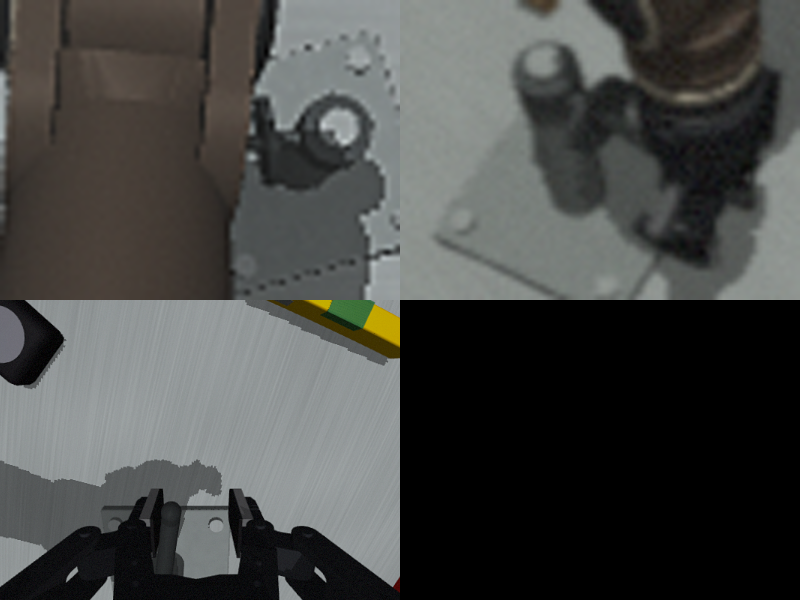

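The wrist view shows the bar at (168,525) against the left finger and swung over. The offset gives about 0.145 rad, and the 1.4 N fits the spring. I'll nudge it to the stop, then go to the right stop.

>>> {"method": "servo_tool", "body": {"motion": [[0.04,[0,0.002,0],[0,0,0]],[0.04,[0,0.003,0],[0,0,0]],[0.04,[0,0.003,0],[0,0,0]]]}}

```text
time: 3.23
tcp_pos: [0.6318, -0.0556, 0.1267]
eef_rot: [-1.9, -2.5, 0.003]
ft_force: [-5.1, -0.6, 3.1]
finger_gap: 0.0403
finger_force: 2.6
```

>>> {"method": "servo_tool", "body": {"motion": [[0.04,[0,-0.025,0],[0,0,0]],[0.04,[0,-0.05,0],[0,0,0]],[0.04,[0,-0.065,0],[0,0,0]],[0.04,[0,-0.072,0],[0,0,0]],[0.04,[0,-0.076,0],[0,0,0]],[0.04,[0,-0.076,0],[0,0,0]],[0.04,[0,-0.076,0],[0,0,0]]]}}

```text
time: 3.82
tcp_pos: [0.5605, -0.0755, 0.127]
eef_rot: [1.9, 2.501, 0.001]
ft_force: [2.1, -1.3, 0.2]
finger_gap: 0.0401
finger_force: 0.6
```

Run:
```python
from h import *
go(*hk(.147),.125,15.5)
```

```text
shift [0.0006 0.0357 0.002 ] turn [0.01 0.   0.01]
```

>>> {"method": "servo_tool", "body": {"motion": [[0.04,[0,-0.003,0],[0,0,0]],[0.04,[0,-0.003,0],[0,0,0]],[0.04,[0,-0.003,0],[0,0,0]],[0.04,[0,0.018,0],[0,0,0]],[0.04,[0,0.036,0],[0,0,0]],[0.04,[0,0.036,0],[0,0,0]],[0.04,[0,0.036,0],[0,0,0]],[0.04,[0,0.036,0],[0,0,0]]]}}

```text
time: 4.48
tcp_pos: [0.5937, -0.0659, 0.1262]
eef_rot: [-1.899, -2.501, 0.002]
ft_force: [0.0, -0.3, 0.4]
finger_gap: 0.04
finger_force: 0.0
```

>>> {"method": "servo_tool", "body": {"motion": [[0.05,[0,0,0],[0,0,0]],[0.05,[0,0,0],[0,0,0]],[0.06,[0,0,0],[0,0,0]],[0.06,[0,0,-0.04],[0,0,0]],[0.06,[0,0,-0.08],[0,0,0]],[0.06,[0,0,-0.12],[0,0,0]],[0.06,[0,0,-0.13],[0,0,0]],[0.06,[0,0,-0.13],[0,0,0]]]}}

```text
time: 5.15
tcp_pos: [0.5956, -0.0663, 0.2614]
eef_rot: [1.897, 2.496, 0.006]
ft_force: [-0.0, 1.6, -0.4]
finger_gap: 0.0596
finger_force: 0.0
```

Run:
```python
from h import *
go(.53,.309-.02,.26,83.7)
```

```text
shift [0.3599 0.032  0.0006] turn [  0.04   0.06 -11.36]
```

>>> {"method": "servo_tool", "body": {"motion": [[0.06,[0.37,-0.065,-0.03],[0,0,-11.35]],[0.06,[0.37,-0.065,-0.03],[0,0,-11.35]],[0.06,[0.37,-0.065,-0.03],[0,0,-11.35]],[0.06,[0.37,-0.065,-0.03],[0,0,-11.35]],[0.06,[0.37,-0.065,-0.03],[0,0,-11.35]],[0.06,[0.37,-0.065,-0.03],[0,0,-11.35]],[0.06,[0.37,-0.065,-0.03],[0,0,-11.35]],[0.06,[0.37,-0.065,-0.03],[0,0,-11.35]]]}}

```text
time: 5.82
tcp_pos: [0.4494, 0.235, 0.2822]
eef_rot: [-0.459, -3.107, 0.001]
ft_force: [1.4, 1.1, 0.7]
finger_gap: 0.0601
finger_force: 0.0
```

Run:
```python
from h import *
go(.62,.306,.29,83.7)
```

```text
shift [-0.1428  0.1173 -0.0081] turn [-0.01 -0.01 -1.75]
```

>>> {"method": "servo_tool", "body": {"motion": [[0.06,[-0.14,0.117,-0.008],[0,0,-1.75]],[0.06,[-0.14,0.117,-0.008],[0,0,-1.75]],[0.06,[-0.14,0.117,-0.008],[0,0,-1.75]],[0.06,[-0.14,0.117,-0.008],[0,0,-1.75]],[0.06,[-0.14,0.117,-0.008],[0,0,-1.75]],[0.06,[-0.14,0.117,-0.008],[0,0,-1.75]],[0.06,[-0.14,0.117,-0.008],[0,0,-1.75]]]}}

```text
time: 6.4
tcp_pos: [0.6197, 0.3044, 0.2883]
eef_rot: [-0.182, -3.133, 0.003]
ft_force: [1.0, 0.1, -0.5]
finger_gap: 0.0601
finger_force: 0.0
```

Run:
```python
from h import *
f=grab('wrist','w2.png');go(.62,.306,.29,83.7)
c=np.array([.5136,.316]);u=np.array([.994,-.11])
for n,k,z in(('L',.062,.174),('S',0,.134),('M',-.062,.154)):
    p=c+k*u;v=np.array([.11,.994])*.012
    print(n,p,proj(f,np.r_[p-v,z]),proj(f,np.r_[p+v,z]))
```

```text
shift [-0.0008  0.002  -0.0004] turn [-0.01 -0.02 -0.06]
L [0.5752 0.3092] [298.8375 142.6639] [330.882  142.4458]
S [0.5136 0.316 ] [299.6629  60.7817] [329.0773  60.5591]
M [0.452  0.3228] [297.049  -32.7217] [330.3902 -33.0017]
```

View pics/w2.png

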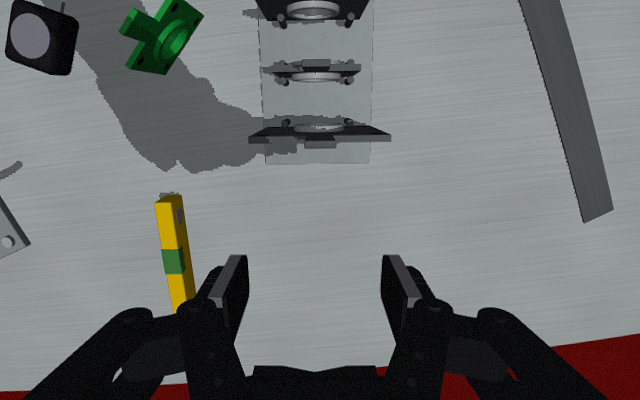

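The wrist view shows the large tab at columns about 304–336, row 143, and the small tab at about 302–330, row 62. Both are within a few pixels of prediction. I'll get finer edges numerically.

Run:
```python
from h import *
f=grab('wrist');g=cv2.cvtColor(f['img'],cv2.COLOR_BGR2GRAY).astype(int)
print('col320 r126-156',g[126:156,312:328].mean(1).round().astype(int))
print('row145 c296-344',g[142:147,296:346].mean(0).round().astype(int))
print('S rows52-80',g[52:80,308:322].mean(1).round().astype(int))
print('S row c292-340',g[60:64,292:340].mean(0).round().astype(int))
print(onz(f,320,142,.174),onz(f,316,61,.134))
print((-np.array(f['R']).T@f['t']))
```

```text
col320 r126-156 [103 140 124  93  91  90  73  22  25  26  25  26  25  26  24  46  78  85
  82  80  80  77  75 108 138 136 135 134 134 133]
row145 c296-344 [101 119 118 113 112 112 108 106 107  57  82  83  84  84  82  82  80  81
  79  80  82  82  83  82  83  83  80  79  81  79  82  82  82  84  82  82
  83  83  83  79  76 124 123 124 123 126 126 127 127 127]
S rows52-80 [138 137 138 138 138 138 138 143  75  83  83  83  83  82  82  53  18  21
  21  19  39 111 162 158 156 156 138 109]
S row c292-340 [118 115 111 108 106 103 102 106 102 104  68  83  84  86  82  82  84  82
  83  80  78  82  81  82  82  81  81  80  80  78  77  81  83  80  81  81
  81  81  80 100 134 134 131 128 125 119  95 102]
[0.5748 0.3128 0.174 ] [0.5134 0.3171 0.134 ]
[0.545  0.3123 0.4319]
```

Run:
```python
from h import *
go(.577,.312,.142,83.7)
```

```text
shift [0.042  0.0033 0.1488] turn [-0.01 -0.01 -0.06]
```

>>> {"method": "servo_tool", "body": {"motion": [[0.06,[0.03,0.003,0.02],[0,0,0]],[0.06,[0.042,0.003,0.05],[0,0,0]],[0.06,[0.042,0.003,0.085],[0,0,0]],[0.06,[0.042,0.003,0.12],[0,0,0]],[0.06,[0.042,0.003,0.148],[0,0,0]],[0.06,[0.042,0.003,0.148],[0,0,0]],[0.04,[0.042,0.003,0.148],[0,0,0]],[0.01,[0.042,0.003,0.148],[0,0,0]]]}}

```text
time: 7.17
tcp_pos: [0.5782, 0.3123, 0.1461]
eef_rot: [0.182, 3.134, 0.003]
ft_force: [-0.1, 0.0, 0.7]
finger_gap: 0.0371
finger_force: 0.0
```

>>> {"method": "servo_tool", "body": {"motion": [[0.01,[0,0,0],[0,0,0]],[0.01,[0,0,0],[0,0,0]],[0.01,[0,0,0],[0,0,0]],[0.01,[0,0,-0.01],[0,0,0]],[0.01,[0,0,-0.02],[0,0,0]],[0.01,[0,0,-0.02],[0,0,0]]]}}

```text
time: 7.67
tcp_pos: [0.5785, 0.3125, 0.1654]
eef_rot: [0.182, 3.135, 0.002]
ft_force: [0.7, 0.5, -7.1]
finger_gap: 0.0225
finger_force: 59.7
```

>>> {"method": "servo_tool", "body": {"motion": [[0.01,[0,0,-0.04],[0,0,0]],[0.01,[0,0,-0.07],[0,0,0]],[0.01,[0,0,-0.07],[0,0,0]]]}}

```text
time: 7.92
tcp_pos: [0.5795, 0.3131, 0.2397]
eef_rot: [0.182, 3.129, 0.007]
ft_force: [1.6, 0.3, -4.8]
finger_gap: 0.0229
finger_force: 62.8
```

Run:
```python
from h import *
print(bot.observe()['ft_force']);go(*hk(.21),.232,15.5)
```

```text
[ 1.5903  0.2811 -4.7717]
shift [-0.0351 -0.3158  0.0064] turn [ 0.08  0.03 11.31]
```

>>> {"method": "servo_tool", "body": {"motion": [[0.01,[-0.004,-0.02,0],[0,0,0.5]],[0.01,[-0.008,-0.05,0],[0,0,1.5]],[0.01,[-0.012,-0.08,0],[0,0,2.5]],[0.01,[-0.014,-0.11,0],[0,0,3.5]],[0.01,[-0.016,-0.14,0],[0,0,4.5]],[0.01,[-0.02,-0.17,0],[0,0,5.5]],[0.01,[-0.022,-0.19,0],[0,0,6.5]],[0.01,[-0.022,-0.2,0],[0,0,7]]]}}

```text
time: 8.58
tcp_pos: [0.5763, 0.108, 0.2319]
eef_rot: [-1.304, -2.857, 0.004]
ft_force: [1.3, -0.1, -7.7]
finger_gap: 0.0223
finger_force: 62.6
```

Run:
```python
from h import *
print(bot.observe()['ft_force']);go(*hk(.21),.232,15.5)
```

```text
[ 1.2639 -0.0532 -7.6985]
shift [-0.0861 -0.0726  0.0001] turn [-0.02  0.01  4.24]
```

>>> {"method": "servo_tool", "body": {"motion": [[0.01,[-0.02,-0.015,0],[0,0,1]],[0.01,[-0.04,-0.032,0],[0,0,2]],[0.01,[-0.06,-0.05,0],[0,0,3]],[0.01,[-0.08,-0.067,0],[0,0,4]],[0.01,[-0.086,-0.073,0],[0,0,4.25]],[0.01,[-0.086,-0.073,0],[0,0,4.25]],[0.01,[-0.086,-0.073,0],[0,0,4.25]],[0.01,[-0.086,-0.073,0],[0,0,4.25]]]}}

```text
time: 9.25
tcp_pos: [0.5786, -0.0012, 0.2325]
eef_rot: [-1.892, -2.507, 0.0]
ft_force: [-0.3, 0.2, -7.9]
finger_gap: 0.0221
finger_force: 62.6
```

Run:
```python
from h import *
go(*hk(.21),.229,15.5)
t=grab('top');s=grab('scene');w=grab('wrist')
c=lambda i,x,y,w=80,h=60:cv2.resize(i[y:y+h,x:x+w],(400,300),interpolation=cv2.INTER_CUBIC)
W=cv2.resize(w['img'],(480,300))[:,40:440]
cv2.imwrite('pics/c3.png',np.vstack([np.hstack([c(t['img'],315,135),c(s['img'],250,160)]),np.hstack([W,c(w['img'],240,250,160,120)])]))
```

```text
shift [-0.0031 -0.0016  0.0035] turn [-0.01 -0.01  0.07]
```

View pics/c3.png

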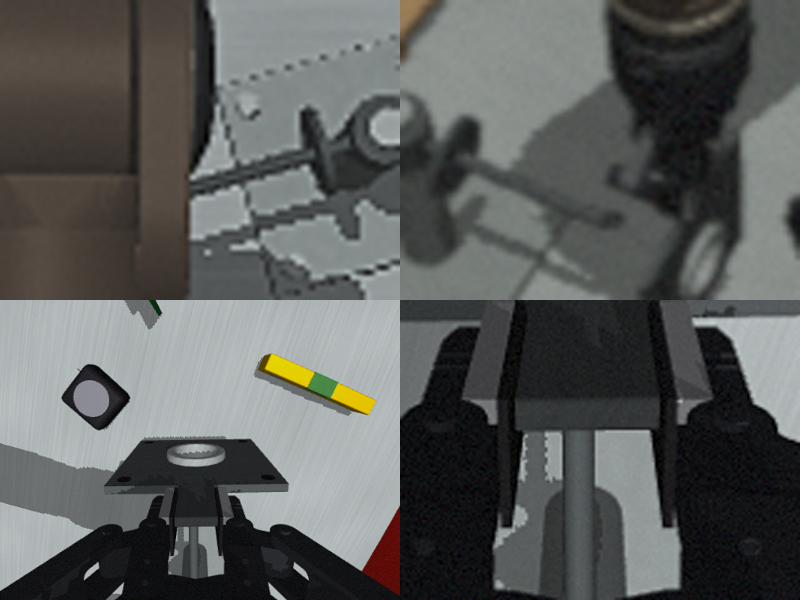

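The bore faces the hook, and the bar at column 581 is about 3 px left of the tab centre at 588, roughly 2 mm. I'll correct that and thread on.

>>> {"method": "servo_tool", "body": {"motion": [[0.01,[0,-0.002,0.003],[0,0,0]],[0.01,[-0.02,-0.002,0.003],[0,0,0]],[0.01,[-0.04,-0.002,0.003],[0,0,0]],[0.01,[-0.06,-0.002,0.003],[0,0,0]],[0.01,[-0.08,-0.002,0.003],[0,0,0]],[0.01,[-0.08,-0.002,0.003],[0,0,0]]]}}

```text
time: 9.9
tcp_pos: [0.5995, -0.0824, 0.2297]
eef_rot: [1.895, 2.503, -0.004]
ft_force: [-1.0, -0.1, -8.7]
finger_gap: 0.0224
finger_force: 62.6
```

Run:
```python
from h import *
go(*hk(.055),.2085,15.5)
```

```text
shift [-0.0742 -0.0003  0.0214] turn [-0.01  0.03  0.04]
```

>>> {"method": "servo_tool", "body": {"motion": [[0.01,[-0.02,0,0],[0,0,0]],[0.01,[-0.04,0,0],[0,0,0]],[0.01,[-0.055,0,0],[0,0,0]],[0.01,[-0.065,0,0],[0,0,0]],[0.01,[-0.072,0,0],[0,0,0]],[0.01,[-0.072,0,0.005],[0,0,0]],[0.01,[-0.072,0,0.01],[0,0,0]],[0.01,[-0.072,0,0.01],[0,0,0]]]}}

```text
time: 10.57
tcp_pos: [0.6177, -0.1476, 0.2187]
eef_rot: [-1.892, -2.505, 0.001]
ft_force: [-0.5, -0.2, -8.7]
finger_gap: 0.0224
finger_force: 62.6
```

Run:
```python
from h import *
go(*hk(.055),.2085,15.5)
```

```text
shift [-0.0066 -0.0001  0.0102] turn [-0.02 -0.02  0.07]
```

>>> {"method": "servo_tool", "body": {"motion": [[0.01,[-0.004,0,0],[0,0,0]],[0.01,[-0.007,0,0],[0,0,0]],[0.01,[-0.007,0,0.004],[0,0,0]],[0.01,[-0.007,0,0.008],[0,0,0]],[0.01,[-0.007,0,0.009],[0,0,0]],[0.01,[-0.007,0,0.009],[0,0,0]]]}}

```text
time: 11.07
tcp_pos: [0.6199, -0.155, 0.2106]
eef_rot: [-1.893, -2.506, 0.001]
ft_force: [-0.0, -0.6, -7.4]
finger_gap: 0.0223
finger_force: 62.6
```

Run:
```python
from h import *
go(*hk(.055),.2085,15.5)
```

```text
shift [ 0.0012 -0.0003  0.0021] turn [-0.01 -0.01  0.06]
```

>>> {"method": "servo_tool", "body": {"motion": [[0.01,[0,0,0.001],[0,0,0]],[0.01,[0,0,0.002],[0,0,0]],[0.01,[0,0,0.003],[0,0,0]],[0.01,[0,0,0.003],[0,0,0]]]}}

```text
time: 11.4
tcp_pos: [0.6208, -0.1552, 0.2097]
eef_rot: [1.892, 2.505, 0.002]
ft_force: [-0.7, 1.0, 0.1]
finger_gap: 0.0221
finger_force: 63.6
```

>>> {"method": "servo_tool", "body": {"motion": [[0.05,[0,0,0],[0,0,0]],[0.05,[0,0,0],[0,0,0]],[0.05,[0,0,0],[0,0,0]],[0.05,[0,0,0],[0,0,0]],[0.05,[0,0,0],[0,0,0]],[0.05,[0,0,-0.02],[0,0,0]],[0.05,[0,0,-0.05],[0,0,0]],[0.05,[0,0,-0.08],[0,0,0]]]}}

```text
time: 12.07
tcp_pos: [0.6196, -0.1551, 0.2884]
eef_rot: [-1.893, -2.505, 0.001]
ft_force: [0.5, -1.0, 0.3]
finger_gap: 0.0498
finger_force: 0.0
```

Run:
```python
from h import *
np.set_printoptions(linewidth=200)
w=grab('wrist','w3.png')
# predicted tab end of hung large collar: z=.135+.062+.04
for r in(.0525,.0585):
  for d in(-.012,.012): print(proj(w,np.r_[hk(r)+d*np.array([.964,.267]),.237]))
go(.53,.2,.28,83.7)
```

```text
[295.4329 229.6519]
[334.839  229.8716]
[295.319  220.3702]
[335.0679 220.5925]
shift [0.3668 0.0097 0.0143] turn [  0.03   0.06 -11.31]
```

View pics/w3.png

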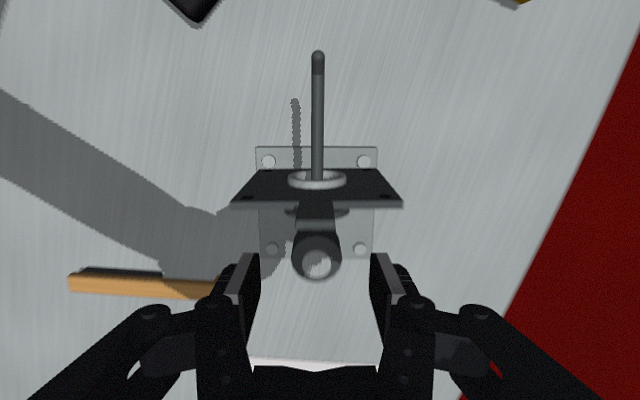

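The large collar hangs back near the disc, tab up, with its tab end at about (297–336, 225) as predicted. Next is the medium collar.

>>> {"method": "servo_tool", "body": {"motion": [[0.06,[0.37,-0.02,0.01],[0,0,-11.3]],[0.06,[0.37,-0.02,0.01],[0,0,-11.3]],[0.06,[0.37,-0.02,0.01],[0,0,-11.3]],[0.06,[0.37,-0.02,0.01],[0,0,-11.3]],[0.06,[0.37,-0.02,0.01],[0,0,-11.3]],[0.06,[0.37,-0.02,0.01],[0,0,-11.3]],[0.06,[0.37,-0.02,0.01],[0,0,-11.3]],[0.06,[0.37,-0.02,0.01],[0,0,-11.3]]]}}

```text
time: 12.78
tcp_pos: [0.5111, 0.1615, 0.2795]
eef_rot: [0.451, 3.108, 0.001]
ft_force: [1.0, -0.6, 0.3]
finger_gap: 0.06
finger_force: 0.0
```

Run:
```python
from h import *
go(.50,.322,.27,83.7)
```

```text
shift [0.0562 0.1507 0.0095] turn [ 0.    0.01 -1.7 ]
```

>>> {"method": "servo_tool", "body": {"motion": [[0.06,[0.056,0.15,0.009],[0,0,-1.7]],[0.06,[0.056,0.15,0.009],[0,0,-1.7]],[0.06,[0.056,0.15,0.009],[0,0,-1.7]],[0.06,[0.056,0.15,0.009],[0,0,-1.7]],[0.06,[0.056,0.15,0.009],[0,0,-1.7]],[0.06,[0.056,0.15,0.009],[0,0,-1.7]]]}}

```text
time: 13.28
tcp_pos: [0.5013, 0.3215, 0.2694]
eef_rot: [-0.177, -3.136, 0.001]
ft_force: [-0.5, 0.4, -0.3]
finger_gap: 0.0599
finger_force: 0.0
```

Run:
```python
from h import *
np.set_printoptions(linewidth=220)
f=grab('wrist');g=cv2.cvtColor(f['img'],cv2.COLOR_BGR2GRAY).astype(int)
p=proj(f,np.array([.454,.323,.154]));print(p);u,v=p.round().astype(int)
print(v-22,g[v-22:v+22,u-8:u+8].mean(1).round().astype(int))
print(u-35,g[v-2:v+3,u-35:u+35].mean(0).round().astype(int))
go(.454,.323,.122,83.7)
```

```text
[310.0251 138.6458]
117 [ 85  80  89  93 103 154 150 128  97  96  88  29  26  29  27  26  24  44  80  90  87  86  85  83  77 108 151 148 148 147 147 146 147 146 147 146 145 144 146 145 145 145 145 144]
275 [ 72  66  63  66  61  79  78  82  85  81  85  87  88  92  97  99  69  77  84  83  83  83  81  82  81  81  84  83  84  84  81  84  82  82  82  82  84  84  84  86  84  86  84  84  87  85  84  77 107 137 136 133 133 133
 131 129 136 137 136 145 149 148 148 149 148 148 149 146 132 120]
shift [ 0.0475 -0.0026  0.1479] turn [-0.01 -0.   -0.04]
```

>>> {"method": "servo_tool", "body": {"motion": [[0.06,[0.03,-0.005,0.02],[0,0,0]],[0.06,[0.048,-0.005,0.05],[0,0,0]],[0.06,[0.048,-0.005,0.085],[0,0,0]],[0.06,[0.048,-0.005,0.12],[0,0,0]],[0.06,[0.048,-0.005,0.147],[0,0,0]],[0.06,[0.048,-0.005,0.147],[0,0,0]],[0.04,[0.048,-0.005,0.147],[0,0,0]],[0.01,[0.048,-0.005,0.147],[0,0,0]]]}}

```text
time: 14.0
tcp_pos: [0.4548, 0.32, 0.1254]
eef_rot: [0.184, 3.134, 0.002]
ft_force: [0.5, -0.1, 0.3]
finger_gap: 0.0369
finger_force: 0.0
```

>>> {"method": "servo_tool", "body": {"motion": [[0.01,[0,0,0],[0,0,0]],[0.01,[0,0,0],[0,0,0]],[0.01,[0,0,0],[0,0,0]],[0.01,[0,0,0],[0,0,0]]]}}

```text
time: 14.33
tcp_pos: [0.4551, 0.3211, 0.1261]
eef_rot: [0.182, 3.132, 0.004]
ft_force: [-0.2, 0.5, 7.3]
finger_gap: 0.0225
finger_force: 59.2
```

>>> {"method": "servo_tool", "body": {"motion": [[0.01,[0,0,-0.01],[0,0,0]],[0.01,[0,0,-0.04],[0,0,0]],[0.01,[0,0,-0.07],[0,0,0]],[0.01,[0,0,-0.1],[0,0,0]],[0.01,[0,0,-0.11],[0,0,0]],[0.01,[0,0,-0.11],[0,0,0]]]}}

```text
time: 14.83
tcp_pos: [0.4547, 0.321, 0.2362]
eef_rot: [0.182, 3.133, 0.005]
ft_force: [0.4, 1.2, -7.5]
finger_gap: 0.0228
finger_force: 60.3
```

Run:
```python
from h import *
go(.575,.13,.24,40)
```

```text
shift [-0.1416 -0.1758 -0.0039] turn [0.04 0.02 7.23]
```

>>> {"method": "servo_tool", "body": {"motion": [[0.01,[0,0,-0.03],[0,0,0]],[0.01,[-0.015,-0.02,-0.04],[0,0,0.5]],[0.01,[-0.037,-0.045,-0.04],[0,0,1.5]],[0.01,[-0.06,-0.073,-0.04],[0,0,2.5]],[0.01,[-0.08,-0.1,-0.04],[0,0,3.5]],[0.01,[-0.1,-0.125,-0.04],[0,0,4.5]],[0.01,[-0.12,-0.15,-0.03],[0,0,5.5]],[0.01,[-0.14,-0.175,-0.02],[0,0,6.5]]]}}

```text
time: 15.5
tcp_pos: [0.5727, 0.1287, 0.2509]
eef_rot: [-1.225, -2.891, 0.002]
ft_force: [0.4, 0.6, -6.0]
finger_gap: 0.0221
finger_force: 60.6
```

Run:
```python
from h import *
go(*hk(.21),.22,15.5)
```

```text
shift [-0.0995 -0.0889  0.031 ] turn [-0.02 -0.01  4.76]
```

>>> {"method": "servo_tool", "body": {"motion": [[0.01,[-0.02,-0.018,0.005],[0,0,1]],[0.01,[-0.04,-0.036,0.01],[0,0,2]],[0.01,[-0.06,-0.054,0.02],[0,0,3]],[0.01,[-0.08,-0.072,0.03],[0,0,4]],[0.01,[-0.096,-0.089,0.031],[0,0,4.75]],[0.01,[-0.096,-0.089,0.031],[0,0,4.75]],[0.01,[-0.096,-0.089,0.031],[0,0,4.75]]]}}

```text
time: 16.08
tcp_pos: [0.5748, -0.0018, 0.2196]
eef_rot: [-1.894, -2.502, 0.004]
ft_force: [0.1, 1.4, -5.7]
finger_gap: 0.0223
finger_force: 60.6
```

Run:
```python
from h import *
np.set_printoptions(linewidth=200)
go(*hk(.14),.219,15.5)
f=grab('wrist','w4.png');g=cv2.cvtColor(f['img'],cv2.COLOR_BGR2GRAY).astype(int)
print(proj(f,np.r_[hk(.15),.155]),proj(f,np.r_[hk(.12),.155]))
for r in(300,320,335,350,360):print(r,g[r,285:355])
```

```text
shift [-0.0736  0.0019  0.0005] turn [-0.04 -0.01  0.04]
[318.0944 305.5727] [317.8166 340.7671]
300 [ 7 55 56 55 54 51 55 54 50 52 54 53 53 53 51 57 49 56 51 56 52 54 54 54 54 53 48 51 50 50 50 51 50 54 51 56 50 50 53 50 54 55 55 52 56 50 51 53 53 48 52 53 54 50 48 52 51 53 51  6  1 16 28 28 27 22
 16  8  8 11]
320 [ 6  8 69 91 96 93 94 94 93 95 92 93 91 89 90 91 91 90 91 90 92 90 88 90 90 91 87 88 51 59 72 75 82 86 88 88 87 82 82 73 66 61 91 92 90 91 88 92 89 93 89 88 91 87 88 89 86 60 11  5 19 29 27 22 25 18
  9 13 10 14]
335 [ 40  64  70  68  70  68  69  66  68  67  67  66  67  69  68  70  65  65  66  64  68  48  45  39  47  47  48  43  39  61  69  74  78  90  89  89  89  84  81  74  63  51  56  51  68  95 104 103 106
 100 100 100  99 100 102  96 102 103  92  53  16  20  31  23  46  47  12  18  14   8]
350 [33 40 38 37 33 30 31 28 32 31 33 29 29 32 33 31 29 29 30 26 33 33 32 22 31 30 28 28 47 62 69 77 82 86 87 86 84 81 79 71 54 28 30 33 27 31 28 30 24 27 32 32 40 36 36 32 36 32 38 33 40 34 31 34 39 32
 30 22 11  9]
360 [32 31 28 33 34 32 31 33 31 34 28 28 30 26 26 28 41 53 59 71 73 57 63 62 63 64 67 66 47 63 69 76 83 86 89 88 87 84 77 67 59 76 85 79 77 76 76 72 69 64 55 49 35 29 29 29 33 36 36 37 37 35 40 39 38 41
 32 18 17 14]
```

>>> {"method": "servo_tool", "body": {"motion": [[0.01,[0,0.003,0],[0,0,0]],[0.01,[-0.02,0.003,0],[0,0,0]],[0.01,[-0.04,0.003,0],[0,0,0]],[0.01,[-0.06,0.003,0],[0,0,0]],[0.01,[-0.08,0.003,0],[0,0,0]],[0.01,[-0.1,0.003,0],[0,0,0]],[0.01,[-0.115,0.003,0],[0,0,0]],[0.01,[-0.12,0.003,0],[0,0,0]]]}}

```text
time: 16.8
tcp_pos: [0.6124, -0.1163, 0.2216]
eef_rot: [1.894, 2.506, -0.001]
ft_force: [-0.1, 1.6, -5.9]
finger_gap: 0.0223
finger_force: 60.6
```

Run:
```python
from h import *
go(*hk(.0755),.199,15.5)
```

```text
shift [-0.0176 -0.0035  0.0227] turn [-0.    0.01  0.06]
```

>>> {"method": "servo_tool", "body": {"motion": [[0.01,[-0.008,-0.002,0],[0,0,0]],[0.01,[-0.014,-0.002,0.004],[0,0,0]],[0.01,[-0.017,-0.002,0.009],[0,0,0]],[0.01,[-0.017,-0.002,0.014],[0,0,0]],[0.01,[-0.017,-0.002,0.018],[0,0,0]],[0.01,[-0.017,-0.002,0.018],[0,0,0]]]}}

```text
time: 17.3
tcp_pos: [0.6136, -0.1314, 0.2028]
eef_rot: [-1.892, -2.505, 0.001]
ft_force: [-0.2, -0.7, -6.4]
finger_gap: 0.0224
finger_force: 60.5
```

Run:
```python
from h import *
go(*hk(.0755),.199,15.5)
```

```text
shift [-0.0028 -0.0006  0.0038] turn [-0.02 -0.01  0.06]
```

>>> {"method": "servo_tool", "body": {"motion": [[0.01,[-0.002,0,0],[0,0,0]],[0.01,[-0.003,0,0.002],[0,0,0]],[0.01,[-0.003,0,0.003],[0,0,0]],[0.01,[-0.003,0,0.004],[0,0,0]],[0.01,[-0.003,0,0.004],[0,0,0]]]}}

```text
time: 17.72
tcp_pos: [0.6151, -0.135, 0.2002]
eef_rot: [-1.894, -2.506, 0.0]
ft_force: [0.5, -0.4, -7.4]
finger_gap: 0.0226
finger_force: 60.6
```

Not supported yet, so I'll lower a little more.

>>> {"method": "servo_tool", "body": {"motion": [[0.01,[0,0,0.001],[0,0,0]],[0.01,[0,0,0.002],[0,0,0]],[0.01,[0,0,0.002],[0,0,0]],[0.01,[0,0,0.002],[0,0,0]]]}}

```text
time: 18.05
tcp_pos: [0.6154, -0.135, 0.199]
eef_rot: [1.893, 2.506, 0.001]
ft_force: [-0.5, 0.7, -2.0]
finger_gap: 0.0222
finger_force: 61.1
```

>>> {"method": "servo_tool", "body": {"motion": [[0.01,[0,0,0.001],[0,0,0]],[0.045,[0,0,0.001],[0,0,0]],[0.045,[0,0,0.001],[0,0,0]],[0.045,[0,0,0.001],[0,0,0]],[0.045,[0,0,0.001],[0,0,0]],[0.045,[0,0,-0.02],[0,0,0]],[0.045,[0,0,-0.05],[0,0,0]],[0.045,[0,0,-0.09],[0,0,0]]]}}

```text
time: 18.72
tcp_pos: [0.614, -0.1348, 0.2866]
eef_rot: [-1.891, -2.503, 0.004]
ft_force: [2.4, 0.1, -0.2]
finger_gap: 0.0452
finger_force: 0.0
```

Run:
```python
from h import *
w=grab('wrist','w5.png')
for n,r,z in(('L',.0555,.237),('M',.0755,.227)): print(n,proj(w,np.r_[hk(r),z]),proj(w,np.r_[hk(r+.003),z]))
go(.56,.25,.28,83.7)
```

```text
L [315.1112 258.1339] [315.139  253.7211]
M [315.3242 222.2967] [315.3523 217.7998]
shift [0.3858 0.0514 0.016 ] turn [  0.04   0.07 -11.31]
```

View pics/w5.png

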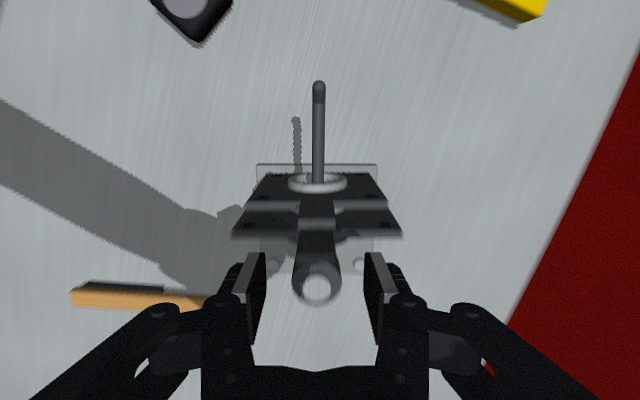

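Both collars hang tab up. The plate top edges are at rows 204 (medium) and 236 (large). I'll check the spacing numerically and go for the small one at (0.5155, 0.317).

>>> {"method": "servo_tool", "body": {"motion": [[0.06,[0.38,0.03,0.01],[0,0,-11.3]],[0.06,[0.38,0.03,0.01],[0,0,-11.3]],[0.06,[0.38,0.03,0.01],[0,0,-11.3]],[0.06,[0.38,0.03,0.01],[0,0,-11.3]],[0.06,[0.38,0.03,0.01],[0,0,-11.3]],[0.06,[0.38,0.03,0.01],[0,0,-11.3]],[0.06,[0.38,0.03,0.01],[0,0,-11.3]],[0.06,[0.38,0.03,0.01],[0,0,-11.3]]]}}

```text
time: 19.43
tcp_pos: [0.5489, 0.1936, 0.2797]
eef_rot: [0.451, 3.108, 0.0]
ft_force: [1.1, 1.2, -0.0]
finger_gap: 0.0602
finger_force: 0.0
```

Run:
```python
from h import *
go(.516,.317,.2,83.7)
t=cams.grab_frame('top');i=t['img'];cv2.imwrite('pics/t5.png',i)
# tab-top row-profile along the bar in the top view
for z,n in((.237,'z'),):
    g=cv2.cvtColor(i,cv2.COLOR_BGR2GRAY)
    print([int(cv2.getRectSubPix(g,(1,1),tuple(map(float,proj(t,np.r_[hk(r),.19]))))[0,0]) for r in np.arange(.03,.17,.004)])
```

```text
shift [0.0667 0.1089 0.0797] turn [ 0.    0.01 -1.7 ]
[80, 73, 73, 71, 64, 93, 63, 43, 42, 118, 114, 91, 38, 46, 161, 136, 69, 73, 82, 67, 70, 82, 67, 72, 77, 69, 76, 76, 69, 76, 71, 52, 53, 74, 87]
```

>>> {"method": "servo_tool", "body": {"motion": [[0.06,[0.066,0.109,0],[0,0,-1.7]],[0.06,[0.066,0.109,0.03],[0,0,-1.7]],[0.06,[0.066,0.109,0.06],[0,0,-1.7]],[0.06,[0.066,0.109,0.08],[0,0,-1.7]],[0.06,[0.066,0.109,0.08],[0,0,-1.7]],[0.06,[0.066,0.109,0.08],[0,0,-1.7]]]}}

```text
time: 19.98
tcp_pos: [0.5164, 0.3152, 0.1973]
eef_rot: [-0.179, -3.133, 0.005]
ft_force: [0.8, -0.2, 0.3]
finger_gap: 0.0598
finger_force: 0.0
```

Run:
```python
from h import *
go(.516,.317,.104,83.7)
```

```text
shift [0.0003 0.0021 0.0933] turn [-0.03 -0.04 -0.04]
```

>>> {"method": "servo_tool", "body": {"motion": [[0.06,[0,0.002,0.035],[0,0,0]],[0.06,[0,0.002,0.07],[0,0,0]],[0.06,[0,0.002,0.092],[0,0,0]],[0.06,[0,0.002,0.092],[0,0,0]],[0.04,[0,0.002,0.092],[0,0,0]],[0.01,[0,0.002,0.092],[0,0,0]],[0.01,[0,0.002,0.092],[0,0,0]],[0.01,[0,0.002,0.092],[0,0,0]]]}}

```text
time: 20.65
tcp_pos: [0.5201, 0.3173, 0.1109]
eef_rot: [0.183, 3.132, 0.003]
ft_force: [-0.6, -2.7, 6.9]
finger_gap: 0.0226
finger_force: 58.7
```

>>> {"method": "servo_tool", "body": {"motion": [[0.01,[0,0,0],[0,0,0]],[0.01,[0,0,0],[0,0,0]],[0.01,[0,0,0],[0,0,0]]]}}

```text
time: 20.9
tcp_pos: [0.5199, 0.3174, 0.111]
eef_rot: [0.183, 3.132, 0.003]
ft_force: [-0.4, -3.3, 6.2]
finger_gap: 0.0225
finger_force: 58.6
```

>>> {"method": "servo_tool", "body": {"motion": [[0.01,[0,0,-0.01],[0,0,0]],[0.01,[0,0,-0.04],[0,0,0]],[0.01,[0,0,-0.07],[0,0,0]],[0.01,[0,0,-0.1],[0,0,0]],[0.01,[0,0,-0.12],[0,0,0]],[0.01,[0,0,-0.12],[0,0,0]]]}}

```text
time: 21.4
tcp_pos: [0.5198, 0.3182, 0.2337]
eef_rot: [0.182, 3.129, 0.008]
ft_force: [0.7, 0.5, -4.0]
finger_gap: 0.0223
finger_force: 60.0
```

Run:
```python
from h import *
go(.575,.13,.23,40)
```

```text
shift [-0.0766 -0.1805  0.0032] turn [0.07 0.04 7.23]
```

>>> {"method": "servo_tool", "body": {"motion": [[0.01,[-0.01,-0.02,0],[0,0,0.5]],[0.01,[-0.022,-0.05,0],[0,0,1.5]],[0.01,[-0.034,-0.08,0],[0,0,2.5]],[0.01,[-0.047,-0.11,0],[0,0,3.5]],[0.01,[-0.06,-0.14,0],[0,0,4.5]],[0.01,[-0.07,-0.165,0],[0,0,5.5]],[0.01,[-0.077,-0.18,0],[0,0,6.5]],[0.01,[-0.077,-0.18,0],[0,0,7.2]]]}}

```text
time: 22.07
tcp_pos: [0.5743, 0.1259, 0.2261]
eef_rot: [-1.336, -2.843, 0.004]
ft_force: [-1.4, 2.3, -4.6]
finger_gap: 0.0226
finger_force: 60.1
```

Run:
```python
from h import *
go(*hk(.21),.213,15.5)
```

```text
shift [-0.1028 -0.0805  0.0134] turn [-0.02  0.01  4.02]
```

>>> {"method": "servo_tool", "body": {"motion": [[0.01,[-0.02,-0.016,0.003],[0,0,1]],[0.01,[-0.04,-0.032,0.006],[0,0,2]],[0.01,[-0.06,-0.048,0.009],[0,0,3]],[0.01,[-0.08,-0.064,0.012],[0,0,3.6]],[0.01,[-0.1,-0.079,0.013],[0,0,4.05]],[0.01,[-0.1,-0.079,0.013],[0,0,4.05]],[0.01,[-0.1,-0.079,0.013],[0,0,4.05]],[0.01,[-0.1,-0.079,0.013],[0,0,4.05]]]}}

```text
time: 22.73
tcp_pos: [0.5776, 0.0022, 0.2137]
eef_rot: [-1.893, -2.505, 0.001]
ft_force: [-0.1, -0.6, -4.2]
finger_gap: 0.0224
finger_force: 60.1
```

Run:
```python
from h import *
np.set_printoptions(linewidth=200)
go(*hk(.0935),.193,15.5);o=bot.observe();print(o['tcp_pos'],o['ft_force'])
f=grab('wrist','w6.png');g=cv2.cvtColor(f['img'],cv2.COLOR_BGR2GRAY).astype(int)
P=o['tcp_pos']
for d in(0,.004,.008): print(d,proj(f,np.r_[P[:2]+HD*d,P[2]+.024]))
print('rows260-345',g[260:345,305:325].mean(1).round().astype(int))
print(proj(f,np.r_[hk(.13),.155]))
for r in(325,345,360):print(r,g[r,285:355])
```

```text
shift [-0.1232 -0.0023  0.0206] turn [-0.01 -0.01  0.06]
[0.5776 0.0022 0.2137] [-0.0918 -0.6102 -4.172 ]
0 [315.3007 295.4193]
0.004 [315.3607 286.5704]
0.008 [315.4218 277.545 ]
rows260-345 [ 33  33  33  33  33  32  34  32  33  32  31  32  31  30  32  30  28  37  45  49  51  51  51  51  50  51  49  50  48  39 169 118  64  60  62  67 127 142 146 118  93  83  78  58  52  54  60  61  65
  66  65  65  63  63  63  64  68  74  77  76  77  77  77  77  76  77  76  76  76  77  77  77  70  58  59  59  58  59  58  58  59  57  58  58  58]
[312.1638 338.1755]
325 [16  9 90 92 91 89 89 89 91 88 88 90 88 89 89 86 86 89 82 84 85 88 87 42 63 71 74 77 85 84 88 86 84 77 71 65 57 84 87 88 84 85 88 88 85 87 85 88 83 86 86 87 83 85 84 86 87 73  0 10 14 19 32 19 26 13
 17 11 21 16]
345 [29 27 31 28 32 33 34 32 24 29 30 28 31 33 27 31 30 33 26 28 33 26 28 48 63 70 75 77 84 86 83 82 84 76 68 62 38 27 22 20 28 34 27 35 24 30 23 32 21 31 28 34 34 35 35 32 33 32 34 33 40 33 35 36 35 40
 25  8 15 17]
360 [ 52  65  70  68  73  78  86  99 114 120 130 131 132 118 118 121  89  92  92  92  91 100  91  42  59  70  74  77  86  87  81  82  76  74  65  60  81 105 100  99  95  94  94  91  90  90  87  92 106
 114 101  84  73  70  71  73  73  60  39  30  35  37  34  31  36  37  29  13   8  23]
```

>>> {"method": "servo_tool", "body": {"motion": [[0.01,[-0.01,0,0],[0,0,0]],[0.01,[-0.03,0,0],[0,0,0]],[0.01,[-0.05,0,0],[0,0,0]],[0.01,[-0.07,0,0],[0,0,0]],[0.01,[-0.09,0,0],[0,0,0]],[0.01,[-0.102,0,0],[0,0,0]],[0.01,[-0.107,0,0.003],[0,0,0]],[0.01,[-0.107,0,0.005],[0,0,0]]]}}

```text
time: 23.45
tcp_pos: [0.6075, -0.1015, 0.209]
eef_rot: [-1.895, -2.506, 0.0]
ft_force: [-0.1, 0.1, -5.1]
finger_gap: 0.0227
finger_force: 60.1
```

Run:
```python
from h import *
go(*hk(.0925),.193,15.5)
```

```text
shift [-0.0162 -0.0027  0.016 ] turn [-0.   -0.    0.05]
```

>>> {"method": "servo_tool", "body": {"motion": [[0.01,[-0.008,-0.001,0],[0,0,0]],[0.01,[-0.013,-0.001,0.004],[0,0,0]],[0.01,[-0.016,-0.001,0.008],[0,0,0]],[0.01,[-0.016,-0.001,0.012],[0,0,0]],[0.01,[-0.016,-0.001,0.013],[0,0,0]],[0.01,[-0.016,-0.001,0.013],[0,0,0]]]}}

```text
time: 23.95
tcp_pos: [0.6102, -0.1161, 0.1959]
eef_rot: [-1.893, -2.506, 0.001]
ft_force: [-0.4, 0.6, -4.7]
finger_gap: 0.0219
finger_force: 60.0
```

Run:
```python
from h import *
go(*hk(.0925),.193,15.5)
```

```text
shift [-0.0014 -0.0014  0.0029] turn [-0.01 -0.01  0.06]
```

>>> {"method": "servo_tool", "body": {"motion": [[0.01,[-0.001,0,0.001],[0,0,0]],[0.01,[-0.001,0,0.002],[0,0,0]],[0.01,[-0.001,0,0.003],[0,0,0]],[0.01,[-0.001,0,0.003],[0,0,0]],[0.01,[-0.001,0,0.003],[0,0,0]]]}}

```text
time: 24.37
tcp_pos: [0.611, -0.1174, 0.1939]
eef_rot: [1.894, 2.506, 0.0]
ft_force: [0.1, -0.5, -3.5]
finger_gap: 0.0224
finger_force: 60.3
```

>>> {"method": "servo_tool", "body": {"motion": [[0.01,[0,0,0.001],[0,0,0]],[0.01,[0,0,0.002],[0,0,0]],[0.01,[0,0,0.002],[0,0,0]],[0.01,[0,0,0.002],[0,0,0]]]}}

```text
time: 24.7
tcp_pos: [0.6118, -0.1174, 0.1936]
eef_rot: [1.892, 2.504, 0.003]
ft_force: [-2.0, 1.2, 5.0]
finger_gap: 0.0219
finger_force: 61.2
```

>>> {"method": "servo_tool", "body": {"motion": [[0.01,[0,0,-0.001],[0,0,0]],[0.01,[0,0,-0.001],[0,0,0]],[0.045,[0,0,-0.001],[0,0,0]],[0.045,[0,0,-0.001],[0,0,0]],[0.045,[0,0,-0.001],[0,0,0]],[0.045,[0,0,-0.001],[0,0,0]],[0.045,[0,0,-0.015],[0,0,0]],[0.045,[0,0,-0.04],[0,0,0]]]}}

```text
time: 25.37
tcp_pos: [0.6095, -0.1173, 0.2287]
eef_rot: [-1.891, -2.502, 0.004]
ft_force: [1.3, -0.1, 0.5]
finger_gap: 0.045
finger_force: 0.0
```

>>> {"method": "servo_tool", "body": {"motion": [[0.045,[0,0,-0.03],[0,0,0]],[0.045,[0,0,-0.06],[0,0,0]],[0.045,[-0.03,0,-0.07],[0,0,0]],[0.045,[-0.03,0,-0.07],[0,0,0]],[0.045,[-0.03,0,-0.07],[0,0,0]],[0.045,[-0.03,0,-0.07],[0,0,0]]]}}

```text
time: 25.87
tcp_pos: [0.619, -0.1464, 0.3007]
eef_rot: [-1.894, -2.505, 0.0]
ft_force: [-1.1, 0.6, 0.4]
finger_gap: 0.0448
finger_force: 0.0
```

Run:
```python
from h import *
np.set_printoptions(linewidth=200)
o=bot.observe();print(o['tcp_pos'],o['ft_force'])
f=grab('wrist','w7.png');g=cv2.cvtColor(f['img'],cv2.COLOR_BGR2GRAY).astype(int)
for n,r,z in(('L',.0555,.237),('M',.0755,.227),('S',.0975,.217)):
    for e in(-.003,.003): print(n,proj(f,np.r_[hk(r+e),z]).round(1),end=' ')
print()
for s in(120,160,200,240,280): print(s,g[s:s+40,306:330].mean(1).round().astype(int))
u0=proj(f,np.r_[hk(.13),.155]);print(u0,g[int(u0[1]),int(u0[0])-25:int(u0[0])+25])
```

```text
[ 0.619  -0.1464  0.3007] [-1.1478  0.6184  0.3642]
L [312.3 235.2] L [312.3 226.6] M [312.5 201.4] M [312.5 192.6] S [312.7 165.8] S [312.7 156.9] 
120 [122 122 122 123 123 123 123 123 123 123 123 123 124 117  96 100 105 103  92 109 160 170 169 168 168 169 140  52  30  33  34  33  35  34  34  35  31  51  80  92]
160 [ 91  90  88  87  85  80 119 162 168 167 165 127  47  33  33  35  33  34  33  35  35  34  34  35  34  34  34  35  34  33  32  50  77  89  89  88  86  86  86  72]
200 [44 34 34 35 32 34 35 36 35 36 35 35 35 34 34 34 36 34 35 35 35 34 33 32 60 84 88 85 82 81 80 79 59 27 26 27 27 27 33 41]
240 [ 46  46  47  49  50  50  49  50  49  49  53  59  68  83  94 103 113 119 124 130 140 151 156 158 160 160 160 159 157 156 154 152 150 146 142 132 110  94  97 101]
280 [121 158 169 169 168 169 168 169 168 169 168 169 169 169 168 168 168 168 168 168 168 168 168 168 167 167 167 167 167 167 166 166 166 166 166 166 165 166 166 164]
[313.1948 109.1255] [165 174 100  97 102 100 103 103 103  96 166 171 174 170 167 169 165 170 165 168 172 128  42  62  68  79  87  95  86  85  78  64  59  90 173 168 168 174 166 170 168 169 173 175 169 170 166 169 174
 174]
```

Measured along the bar from the pin, the bores are at 57.5, 76.6 and 97.5 mm. That puts the large at 12.5 mm from the stop, with gaps of 1–3 mm, all in tolerance. I'll hand in.

>>> {"method": "servo_tool", "body": {"motion": [[0.045,[0,0,-0.03],[0,0,0]],[0.045,[0,0,-0.03],[0,0,0]],[0.045,[0,0,-0.03],[0,0,0]],[0.045,[0,0,-0.03],[0,0,0]],[0.045,[0,0,-0.03],[0,0,0]],[0.045,[0,0,-0.03],[0,0,0]]]}}

```text
time: 26.42
tcp_pos: [0.6189, -0.1461, 0.3308]
eef_rot: [-1.893, -2.506, 0.001]
ft_force: [-0.2, 0.7, -0.5]
finger_gap: 0.045
finger_force: 0.0
```

```bash
python3 -c "
from rig import bot
print(bot.close_job())"
```

```text
the job is handed in; nothing more can be done
None
```

I rocked the hook arm left then right and let it swing back, hung the large, medium and small collars in order against the stop, and handed the job in at about 26 s; it returned no verdict, but my last wrist-camera measurement put all three within tolerance.

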